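# Set out the oil turntable

## Task

Set out the white turntable for the kitchen: lay the wooden spoon rest flat in its middle, lengthwise in line with the finger tab, and stand the steel funnel, mouth down, on top of the middle of the rest. As seen from the finger tab looking across the turntable, stand the tall bottle straight behind the funnel, past the end of the rest, and the short bottle straight to the left of the funnel, directly opposite the green sieve. Both bottles stand on the turntable floor; keep bottles and funnel upright all the time and leave the sieve in its place on the turntable.

Things in the scene. Friction and masses are not known exactly. Their poses are not given: they have to be found in the camera images.
- turntable: White plastic turntable caddy, round, 300 mm across, turns stiffly about its centre (about 0.15 N m of friction), empty but for the sieve. Origin: centre of its underside, on the table; its flat inner floor is 18 mm above the origin, inside radius 145 mm, with a rim lip 8 mm above the floor. Its -x axis points from the centre to the finger tab, so +x is 'behind' and +y is 'left' as seen from the tab looking across the middle.
- tab (a point): Finger tab of the turntable: a white rectangular tongue 40 x 44 mm with three grey ridges, sticking out of the rim, its middle 167 mm from the turntable's centre. This point is the middle of its upper face.
- sieve_center (a point): Small green plastic sieve, open bowl 56 mm across at the rim and 30 mm high with a short lug, 50 g, loose; it stands on the turntable about 100 mm from the centre on the right as seen from the tab. Stays where it is. Point: its axis, 15 mm up.
- rest_center (a point): Spoon rest of dark brown wood, a low oblong block 120 mm long (x axis) and 58 mm wide (y axis), 15 mm thick, with a 16 mm long, 50 mm wide, 3 mm raised lip at each end (the flat between is 88 mm long); the ends look alike. 70 g (varies). Can be gripped across its 58 mm width at the middle. Point: its centre, 7.5 mm above its underside, z up.
- funnel_center (a point): Stainless steel funnel standing mouth down, 95 mm high: mouth 52 mm across at the bottom, cone narrowing to 16 mm at 45 mm height, then a straight upright spout 14 mm across from 50 to 95 mm height, by which it can be gripped. 60 g (varies). Point: on its axis, 47.5 mm above its underside, z up.
- tall_center (a point): Tall slim glass bottle with white flip-top lid, 135 mm high, straight round body 38 mm across up to 105 mm height, lid 27 mm across. 160 g (varies). Point: on its axis, 67.5 mm above its underside, z up.
- short_center (a point): Short stout glass bottle with white flip-top lid, 80 mm high, straight round body 46 mm across up to 52 mm height, lid 27 mm across. 120 g (varies). Point: on its axis, 40 mm above its underside, z up.
There are look-alikes about, which are no part of the job. Leave any blue, pink or purple look-alike of the part that bears short_center alone.

How it is judged:
At the end, for the whole second after the job is handed in: Rest flat at the turntable centre (15 mm, 15 degrees), funnel upright on it (15 mm); tall bottle upright on the floor 75-130 mm behind the centre, short one 50-130 mm left of it (each 15 mm off line); sieve within 15 mm each way of 100 mm right of centre; all at rest (horizontal distance between rest_center and turntable below 0.015 m and z of rest_center in the frame of turntable between 0.0225 and 0.0295 m and angle between the x axis of rest_center and the x axis of turntable, either way round below 0.26 rad and angle between each of rest_center, funnel_center, tall_center, short_center, sieve_center's own z axis and vertical below 0.1 rad and horizontal distance between funnel_center and rest_center below 0.015 m and z of funnel_center in the frame of rest_center between 0.051 and 0.059 m and x of tall_center in the frame of turntable between 0.075 and 0.13 m and y of tall_center in the frame of turntable between -0.015 and 0.015 m and z of tall_center in the frame of turntable between 0.0815 and 0.0895 m and y of short_center in the frame of turntable between 0.05 and 0.13 m and x of short_center in the frame of turntable between -0.015 and 0.015 m and z of short_center in the frame of turntable between 0.054 and 0.062 m and y of sieve_center in the frame of turntable between -0.115 and -0.085 m and x of sieve_center in the frame of turntable between -0.015 and 0.015 m and linear speed of each of rest, funnel, tall, short, sieve, turntable below 0.01 m/s and angular speed of turntable below 0.05 rad/s); the robot touches nothing.
It fails at once if the tall bottle is tipped over (more than 35 degrees) (angle between tall_center's own z axis and vertical above 0.61 rad).
It fails at once if the short bottle is tipped over (more than 35 degrees) (angle between short_center's own z axis and vertical above 0.61 rad).
It fails at once if the funnel is tipped over (more than 35 degrees) (angle between funnel_center's own z axis and vertical above 0.61 rad).
It also fails if it takes over 106 s, if anything falls off the work surface, if the arm or the gripper's body presses on something with over 40 N, if the wrist force passes 120 N, or if a joint passes its speed limit or range.

## Robot

A 6-joint arm with a two-finger parallel gripper is mounted at the origin on the work surface. World frame = base frame: x ahead of the robot, y to its left, z up, the work surface at z = 0. Lengths are in m, angles in rad, forces in N, time in s.
With the tool pointing down it reaches from about 0.375 to 0.975 m from the base axis. Payload 3.8 kg.
Tool frame: the origin (TCP) lies midway between the tips of the shut fingers; the grasp point (between the pads) lies 19 mm behind it; z points along the fingers, y is the direction in which the jaws open and shut (so a half turn about z gives the same grasp; the last joint's range is limited). The gripper opens to 85 mm and grips with 20 to 120 N. Pads are 22 mm wide; open, the fingers measure 114 mm over their backs; the gripper's body (76 mm by 85 mm) begins 54 mm behind the grasp point. The pads swing forward as they close: fully open they stand 13 mm farther back than shut.
Start: joints at [-1.172, 0.264, 1.604, -0, 1.274, -0.037], TCP at [0.285, -0.612, 0.231] pointing down, gripper open.
Joint ranges: [-2.63, 2.63], [-0.94, 2.18], [0.31, 2.57], [-1.31, 4.45], [0, 2.66], [-2.55, 2.55]. Speed limits (rad/s): [2.57, 2.57, 3.14, 3.14, 3.14, 3.14].

## Interface

Orientations are given as a rotation vector (axis times angle).
In Python, from workcell import robot gives the robot as it stands.
- The arm moves only by the tool apply_moves, never from a script. Its argument "series" is a list of rows, each an object with "delta_pos": the shift along the tool's x, y, z in cm, a list of three; "rot": the turn, a rotation vector about the tool's x, y, z in rad, a list of three; "jaw": the finger opening in cm, from 0 to 8.54. A call has 1 to 20 rows; each row is the pose to reach, as a shift and turn from the pose measured when the call began, along the tool's axes at that moment; what a row does not reach only later rows make up. A row lasts 1/12 s, in which the tool goes at most 41.7 mm and 7.16 degrees, less where a joint would pass 70% of its speed; a pose out of reach is approached as far as the arm can. A call with a gripper value outside its range is refused whole. The fingers move at their own pace and stop on an object; "newtons" is the grip in N (left out, the last holds). Time passes only in rows, so rows that repeat a pose let the fingers close. It gives the time, the measured TCP pose, the force and the opening at its end, in the units of the state.
- robot.get_obs(): the state, without advancing time (a new reading comes with each control period).
- robot.read_camera(name): name is "side" or "top" or "wrist"; returns the picture (480x640x3 uint8, red, green, blue); there is no depth.
- robot.get_calibration(name): a dict with "fx", "fy", "cx", "cy" (pixels), "R" (3x3) and "t" (3): a world point X has camera coordinates R X + t. Camera axes: x right, y down, z forward; pixel columns grow to the right and rows downward; lengths in m; the calibration is good to about 2 mm. A picture is of the moment at which its call begins: read the wrist's pose just before it. get_calibration takes no time and is no camera call; for the wrist camera it gives the pose at the moment of the call.
- robot.job_done(): hands the job in, once; it reports no verdict.
The state is a dict: "t": time; "qpos": joint angles; "joint_velocities": joint speeds; "joint_efforts": joint torques, N m; "tool_pos": TCP position; "tcp_rot": TCP orientation; "wrist_force": force on the tool from outside, world axes, zero at the start; "ft_torque": the same for the moment, N m; "width": finger opening in m.
Only numpy, scipy, OpenCV 4.12 (cv2) and the standard library are available. Lean on these libraries where they do the work, as an engineer would, in place of code of your own. Each camera call takes 0.05 s, during which the arm holds its last target.

## Working session

There is one attempt and no reset: what is moved stays moved. The work goes in short steps, Python scripts to look and compute and a tool call to move; the robot and the scene stay as the last step left them, time stands still between calls to the robot, and variables do not carry over. Pictures are saved under pics/ and viewed, and the job is handed in when it is done.

Besides the shell and the picture viewer there is one more tool, called as name([rows], argument=value, ...), one row to a line, values as JSON. apply_moves: Moves the arm, as the interface text tells. Its arguments: {"type":"object","properties":{"series":{"type":"array"},"newtons":{"type":"number"}},"required":["series"]}

```bash
mkdir -p pics; python3 - <<'E'
from workcell import robot
import cv2
for n in ("top","side","wrist"):
    im=robot.read_camera(n); cv2.imwrite(f"pics/{n}0.png",im[:,:,::-1])
    c=robot.get_calibration(n); print(n,{k:(v if not hasattr(v,'tolist') else v.round(4).tolist()) if k in('R','t') else v for k,v in c.items()})
print(robot.get_obs())
E
```

```text
top {'fx': 447.3595949240907, 'fy': 447.3595949240907, 'cx': 313.7384204960161, 'cy': 244.3131409732366, 'R': [[-0.0233, -0.9996, 0.0183], [-0.9895, 0.0205, -0.1431], [0.1426, -0.0215, -0.9895]], 't': [0.0021, 0.582, 1.1962]}
side {'fx': 439.83552847644216, 'fy': 439.83552847644216, 'cx': 314.74965332303964, 'cy': 239.6807553724049, 'R': [[0.9861, -0.1657, 0.0114], [-0.1247, -0.784, -0.6081], [0.1097, 0.5983, -0.7938]], 't': [-0.5664, 0.0976, 0.9509]}
wrist {'fx': 363.97396500729235, 'fy': 363.97396500729235, 'cx': 319.9866358978194, 'cy': 244.3221010867029, 'R': [[0.4218, -0.9067, -0.002], [-0.8751, -0.4076, 0.2608], [-0.2372, -0.1082, -0.9654]], 't': [-0.6732, -0.0331, 0.3781]}
{'t': 0.15, 'qpos': array([-1.17186778e+00,  2.64629846e-01,  1.60509889e+00, -2.18734696e-06,
        1.27372419e+00, -3.68880323e-02]), 'joint_velocities': array([-2.25367199e-04, -3.61375340e-04, -2.45039984e-03,  7.25470462e-05,
       -1.01563243e-03,  7.52545006e-04]), 'joint_efforts': array([ 4.04211687e-04, -5.15907240e+01, -3.67960024e+01, -1.66797581e-04,
        8.05622170e-03,  4.86666374e-05]), 'tool_pos': array([ 0.28472556, -0.61135397,  0.23019368]), 'tcp_rot': array([-3.06551310e+00, -6.78779629e-01,  5.29000842e-04]), 'wrist_force': array([ 0.22322476, -0.2938087 , -0.32647745]), 'ft_torque': array([-0.00213261,  0.01111885,  0.04280812]), 'width': 0.08541473759755665}
```

View pics/top0.png

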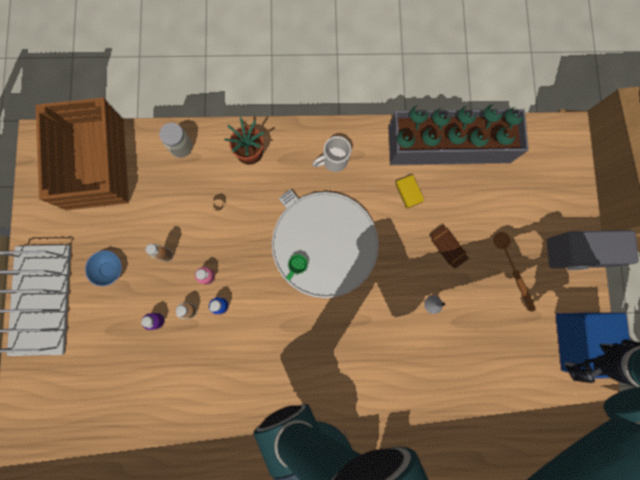

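View pics/side0.png

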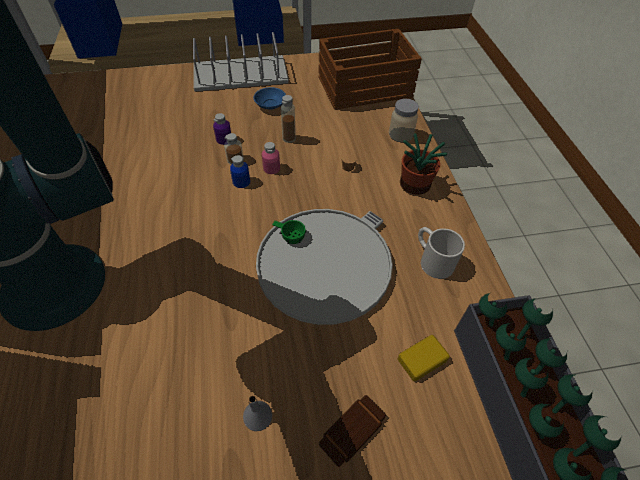

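View pics/wrist0.png

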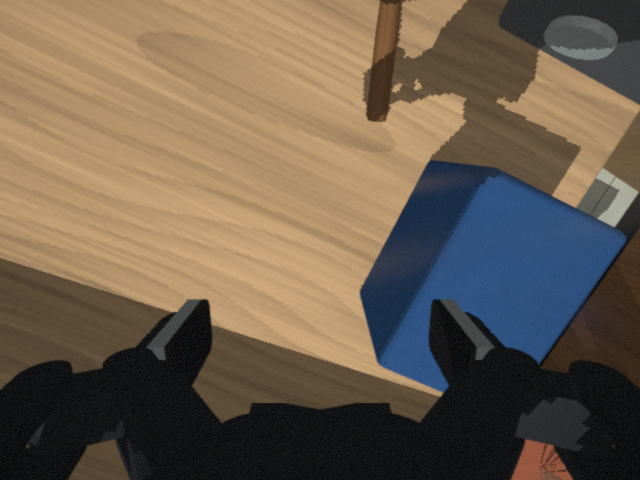

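```bash
python3 - <<'E'
import cv2
t=cv2.imread("pics/top0.png"); s=cv2.imread("pics/side0.png")
def crop(im,x0,y0,w,h,f,n): cv2.imwrite(n,cv2.resize(im[y0:y0+h,x0:x0+w],None,fx=f,fy=f,interpolation=cv2.INTER_CUBIC))
crop(t,130,220,110,120,5,"pics/c1.png")
crop(t,400,210,80,110,5,"pics/c2.png")
crop(t,262,180,130,125,4.6,"pics/c3.png")
crop(s,200,80,110,120,5,"pics/c4.png")
E
```

```text
(no output)
```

View pics/c1.png

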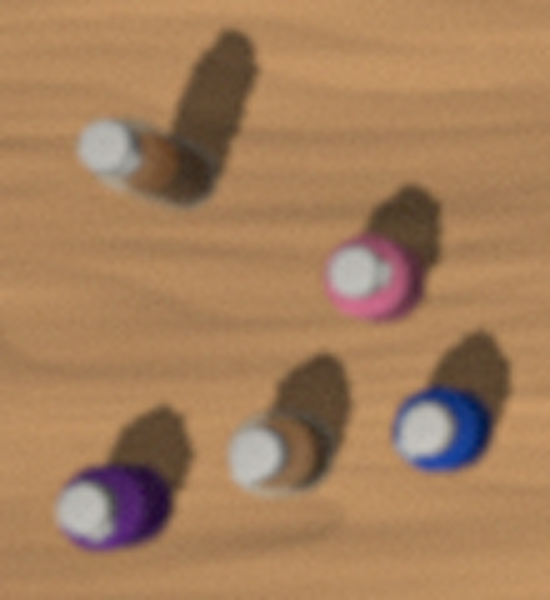

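View pics/c2.png

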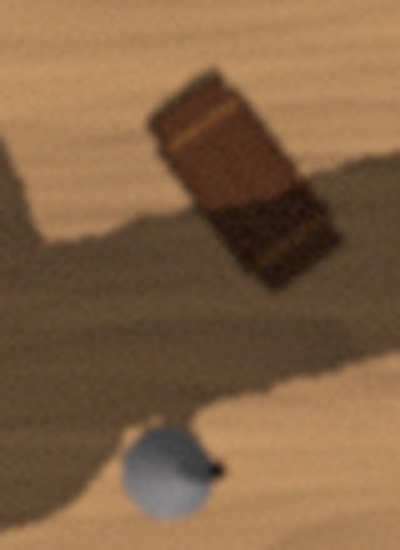

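View pics/c3.png

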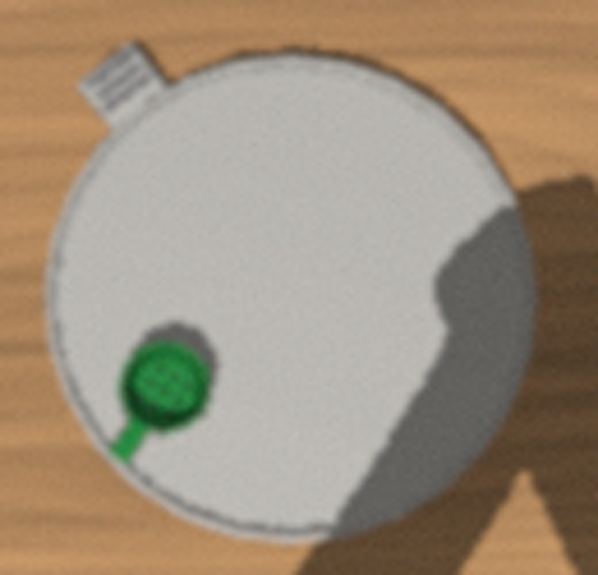

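View pics/c4.png

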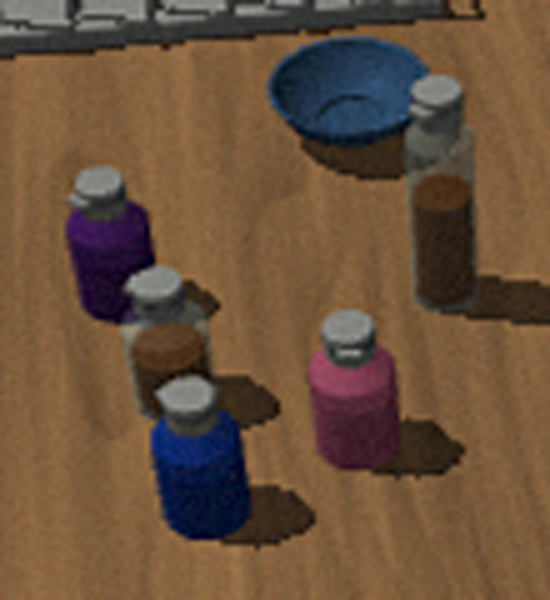

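```bash
cat > h.py <<'E'
import numpy as np, cv2
from scipy.spatial.transform import Rotation as Ro
from workcell import robot
def ray(cam,u,v,z,c=None):
    c=c or robot.get_calibration(cam); R=np.array(c['R']);t=np.array(c['t'])
    d=R.T@np.array([(u-c['cx'])/c['fx'],(v-c['cy'])/c['fy'],1]); o=-R.T@t
    return o+d*(z-o[2])/d[2]
def proj(cam,X,c=None):
    c=c or robot.get_calibration(cam); p=np.array(c['R'])@X+np.array(c['t'])
    return np.array([p[0]/p[2]*c['fx']+c['cx'],p[1]/p[2]*c['fy']+c['cy']])
def plan(pos,jawdir,grip=None):
    """jawdir: world angle of jaw axis; tool pointing down. prints delta_pos (cm), rot for the move"""
    o=robot.get_obs(); R0=Ro.from_rotvec(o['tcp_rot']); best=None
    for k in (0,np.pi):
        a=jawdir+k; y=np.array([np.cos(a),np.sin(a),0]); z=np.array([0,0,-1.]); x=np.cross(y,z)
        Rt=Ro.from_matrix(np.stack([x,y,z],1)); rv=(R0.inv()*Rt).as_rotvec()
        if True: print('option rot',rv.round(3), 'deg',round(float(np.degrees(np.linalg.norm(rv))),1))
    d=R0.inv().apply(np.array(pos)-o['tool_pos'])*100
    print('delta',d.round(2),'worldup in tool(cm/cm)',R0.inv().apply([0,0,1]).round(4),'q6',o['qpos'][5].round(3),'q1',o['qpos'][0].round(3),'tcp',o['tool_pos'].round(4),'w',round(o['width'],4),'F',o['wrist_force'].round(1),'t',o['t'])
E
python3 - <<'E'
from h import *
T=lambda u,v,z:ray('top',u,v,z).round(4)
f=lambda u,v,s,x0,y0,:((u+.5)/s-.5+x0,(v+.5)/s-.5+y0)
print('tall',T(*f(105,148,5,130,220),.135))
print('short',T(*f(257,457,5,130,220),.08))
for n,p in dict(blue=(424,432),pink=(355,272),purple=(86,510)).items(): print(n,T(*f(*p,5,130,220),.08))
print('funnel',T(*f(215,470,5,400,210),.095),T(*f(168,473,5,400,210),.008))
cs=np.array([T(*f(*p,5,400,210),.016) for p in [(212,68),(148,125),(275,290),(340,240)]]);print('rest',cs.mean(0),cs)
C=T(*f(290.5,297,4.6,262,180),.026);tb=T(*f(123,85,4.6,262,180),.022);print('C',C,'tab',tb,np.linalg.norm((tb-C)[:2]))
sv=T(*f(168,385,4.6,262,180),.048);print('sieve',sv)
x=(C-tb)[:2];x/=np.linalg.norm(x);y=np.array([-x[1],x[0]]);print('x',x,np.degrees(np.arctan2(x[1],x[0])),'sieve local',(sv-C)[:2]@x,(sv-C)[:2]@y)
# side reprojections
S=lambda X:proj('side',np.array(X)).round(1)
print('side: tall lid',S([*T(*f(105,148,5,130,220),.135)]),'short',S(T(*f(257,457,5,130,220),.08)),'funnel tip',S(T(*f(215,470,5,400,210),.095)),'C',S(C),'rest',S(cs.mean(0)))
E
```

```text
tall [0.5645 0.4052 0.135 ]
short [0.4077 0.3407 0.08  ]
blue [0.4186 0.254  0.08  ]
pink [0.5033 0.291  0.08  ]
purple [0.3825 0.4286 0.08  ]
funnel [ 0.4109 -0.3424  0.095 ] [ 0.4103 -0.3424  0.008 ]
rest [ 0.57385 -0.3934   0.016  ] [[ 0.639  -0.3796  0.016 ]
 [ 0.6068 -0.3408  0.016 ]
 [ 0.511  -0.4071  0.016 ]
 [ 0.5386 -0.4461  0.016 ]]
C [ 0.5839 -0.042   0.026 ] tab [0.7194 0.0581 0.022 ] 0.16846441760799227
sieve [0.5294 0.0333 0.048 ]
x [-0.80432415 -0.59419076] -143.54503544806076 sieve local -0.0009068977423796858 -0.09294900503224801
side: tall lid [285.9  97. ] short [229.6 135.5] funnel tip [251.2 397.6] C [322.3 258.7] rest [352.  426.2]
```

```bash
python3 - <<'E'
from h import *
plan([.574,-.3935,.12],np.radians(-56))
E
```

```text
option rot [-0.002 -0.    -0.158] deg 9.0
option rot [-0.     0.003  2.984] deg 171.0
delta [35.42 -7.52 11.04] worldup in tool(cm/cm) [ 1.0e-04 -1.9e-03 -1.0e+00] q6 -0.037 q1 -1.172 tcp [ 0.2847 -0.6114  0.2302] w 0.0854 F [ 0.2 -0.3 -0.3] t 0.15
```

apply_moves([
  {"delta_pos": [3,-0.6,0.5],"rot": [0,0,-0.05],"jaw": 7.4},
  {"delta_pos": [7,-1.5,1.5],"rot": [0,0,-0.1],"jaw": 7.4},
  {"delta_pos": [11,-2.3,3],"rot": [0,0,-0.158],"jaw": 7.4},
  {"delta_pos": [15,-3.2,4.5],"rot": [0,0,-0.158],"jaw": 7.4},
  {"delta_pos": [19,-4,6],"rot": [0,0,-0.158],"jaw": 7.4},
  {"delta_pos": [23,-4.9,7.5],"rot": [0,0,-0.158],"jaw": 7.4},
  {"delta_pos": [27,-5.7,9],"rot": [0,0,-0.158],"jaw": 7.4},
  {"delta_pos": [31,-6.6,10],"rot": [0,0,-0.158],"jaw": 7.4},
  {"delta_pos": [34,-7.2,10.6],"rot": [0,0,-0.158],"jaw": 7.4},
  {"delta_pos": [35.42,-7.52,11.04],"rot": [0,0,-0.158],"jaw": 7.4},
  {"delta_pos": [35.42,-7.52,11.04],"rot": [0,0,-0.158],"jaw": 7.4},
  {"delta_pos": [35.42,-7.52,11.04],"rot": [0,0,-0.158],"jaw": 7.4},
])

```text
t: 1.15
tool_pos: [0.574, -0.3926, 0.119]
tcp_rot: [-3.0, -0.922, 0.003]
wrist_force: [-0.4, 0.7, 0.4]
width: 0.0742
```

```bash
python3 - <<'E'
from h import *
c=robot.get_calibration('wrist');im=robot.read_camera('wrist');cv2.imwrite('pics/w1.png',im[:,:,::-1])
plan([.574,-.3935,.004],np.radians(-56))
a=np.radians(34);x=np.array([np.cos(a),np.sin(a)]);y=np.array([-x[1],x[0]])
for i,j in((1,1),(1,-1),(-1,-1),(-1,1)): print(proj('wrist',np.array([*(np.array([.574,-.3935])+i*.06*x+j*.029*y),.015]),c).round(0))
E
```

```text
option rot [-0.002  0.001  0.001] deg 0.2
option rot [-1.00e-03 -4.00e-03 -3.14e+00] deg 179.9
delta [ 0.06  0.04 11.57] worldup in tool(cm/cm) [-7.0e-04 -2.3e-03 -1.0e+00] q6 0.339 q1 -0.637 tcp [ 0.5735 -0.3937  0.1197] w 0.0736 F [0.3 0.2 0.2] t 1.2
[279. 157.]
[367. 157.]
[361. 323.]
[283. 323.]
```

View pics/w1.png

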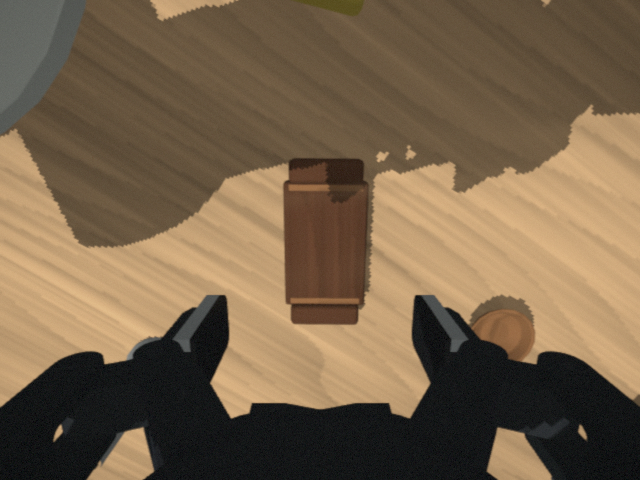

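apply_moves([
  {"delta_pos": [0.06,0.1,3],"rot": [0,0,0],"jaw": 7.4},
  {"delta_pos": [0.06,0.1,6],"rot": [0,0,0],"jaw": 7.4},
  {"delta_pos": [0.06,0.1,9],"rot": [0,0,0],"jaw": 7.4},
  {"delta_pos": [0.06,0.1,11],"rot": [0,0,0],"jaw": 7.4},
  {"delta_pos": [0.06,0.1,12],"rot": [0,0,0],"jaw": 7.4},
  {"delta_pos": [0.06,0.1,12.05],"rot": [0,0,0],"jaw": 7.4},
  {"delta_pos": [0.06,0.1,12.05],"rot": [0,0,0],"jaw": 5.0},
  {"delta_pos": [0.06,0.1,12.05],"rot": [0,0,0],"jaw": 5.0},
  {"delta_pos": [0.06,0.1,12.05],"rot": [0,0,0],"jaw": 5.0},
  {"delta_pos": [0.06,0.1,12.05],"rot": [0,0,0],"jaw": 5.0},
  {"delta_pos": [0.06,0.1,12.05],"rot": [0,0,0],"jaw": 5.0},
  {"delta_pos": [0.06,0.1,12.05],"rot": [0,0,0],"jaw": 5.0},
], newtons=40)

```text
t: 2.2
tool_pos: [0.5754, -0.3949, 0.0011]
tcp_rot: [3.003, 0.92, 0.0]
wrist_force: [-1.0, -1.6, 5.8]
width: 0.0571
```

```bash
python3 - <<'E'
from h import *
plan([.584,-.042,.10],np.radians(-53.5))
cv2.imwrite('pics/w2.png',robot.read_camera('wrist')[:,:,::-1])
E
```

```text
option rot [ 0.001 -0.    -0.042] deg 2.4
option rot [-0.000e+00 -1.000e-03  3.099e+00] deg 177.6
delta [ 20.48 -28.74  -9.91] worldup in tool(cm/cm) [ 1.e-04  6.e-04 -1.e+00] q6 0.339 q1 -0.637 tcp [ 0.5754 -0.3949  0.0011] w 0.0571 F [-1.  -1.6  5.8] t 2.2
```

View pics/w2.png

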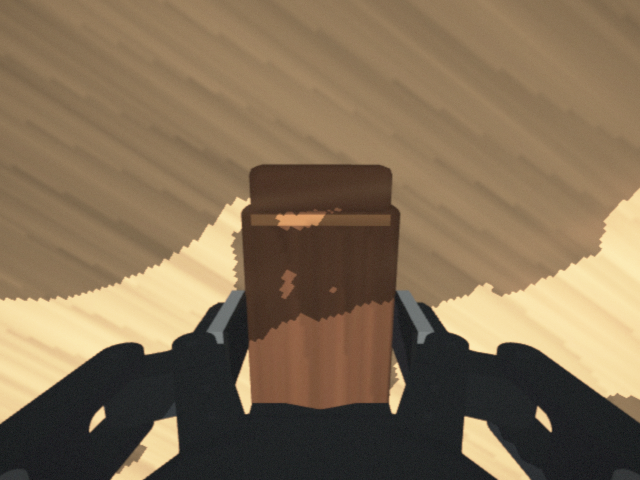

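apply_moves([
  {"delta_pos": [0,0,-1],"rot": [0,0,0],"jaw": 5.0},
  {"delta_pos": [0,0,-3],"rot": [0,0,0],"jaw": 5.0},
  {"delta_pos": [0,0,-6],"rot": [0,0,0],"jaw": 5.0},
  {"delta_pos": [1,-1.5,-9],"rot": [0,0,0],"jaw": 5.0},
  {"delta_pos": [3,-4.2,-9.9],"rot": [0,0,-0.02],"jaw": 5.0},
  {"delta_pos": [5,-7,-9.9],"rot": [0,0,-0.042],"jaw": 5.0},
  {"delta_pos": [7.2,-10,-9.9],"rot": [0,0,-0.042],"jaw": 5.0},
  {"delta_pos": [9.3,-13,-9.9],"rot": [0,0,-0.042],"jaw": 5.0},
  {"delta_pos": [11.4,-16,-9.9],"rot": [0,0,-0.042],"jaw": 5.0},
  {"delta_pos": [13.5,-19,-9.9],"rot": [0,0,-0.042],"jaw": 5.0},
  {"delta_pos": [15.7,-22,-9.9],"rot": [0,0,-0.042],"jaw": 5.0},
  {"delta_pos": [17.8,-25,-9.9],"rot": [0,0,-0.042],"jaw": 5.0},
  {"delta_pos": [19.5,-27.4,-9.9],"rot": [0,0,-0.042],"jaw": 5.0},
  {"delta_pos": [20.48,-28.74,-9.9],"rot": [0,0,-0.042],"jaw": 5.0},
  {"delta_pos": [20.48,-28.74,-9.9],"rot": [0,0,-0.042],"jaw": 5.0},
  {"delta_pos": [20.48,-28.74,-9.9],"rot": [0,0,-0.042],"jaw": 5.0},
])

```text
t: 3.58
tool_pos: [0.5839, -0.0409, 0.1003]
tcp_rot: [2.982, 0.987, 0.0]
wrist_force: [0.2, -0.2, -0.8]
width: 0.0569
```

```bash
python3 - <<'E'
from h import *
c=robot.get_calibration('wrist');cv2.imwrite('pics/w3.png',robot.read_camera('wrist')[:,:,::-1])
cv2.imwrite('pics/t3.png',robot.read_camera('top')[:,:,::-1])
plan([.584,-.042,.021],np.radians(-53.5))
print(proj('wrist',np.array([.7194,.0581,.022]),c))
E
```

```text
option rot [ 0.001  0.    -0.   ] deg 0.1
option rot [ 0.000e+00 -1.000e-03  3.141e+00] deg 180.0
delta [ 0.03 -0.05  7.92] worldup in tool(cm/cm) [-1.e-04  9.e-04 -1.e+00] q6 0.82 q1 -0.115 tcp [ 0.584  -0.0425  0.1002] w 0.0569 F [-0.4 -0.7 -1. ] t 3.6833
[323.68908773 -59.26706713]
```

View pics/w3.png

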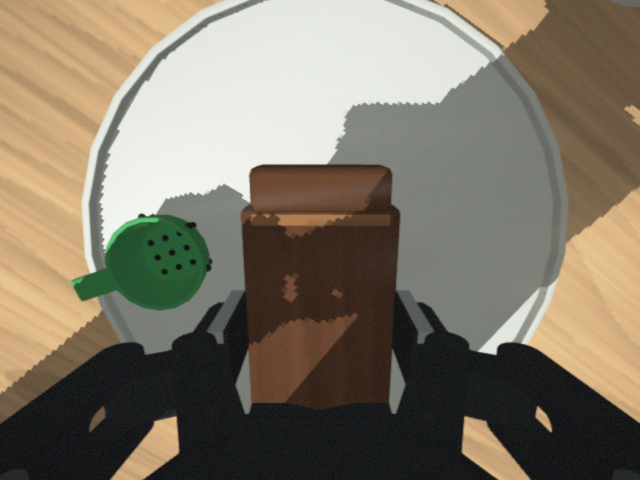

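```bash
python3 - <<'E'
from h import *
from scipy.optimize import least_squares
c=robot.get_calibration('wrist')
P=np.array([ray('wrist',u,v,.026,c)[:2] for u,v in[(83,210),(567,210),(97,135),(552,135),(140,75),(510,70),(98,283),(552,290)]])
r=least_squares(lambda p:np.hypot(*(P-p[:2]).T)-p[2],[.58,-.04,.15]);print(r.x,r.fun.round(4))
sv=ray('wrist',157,262,.048,c);C=r.x[:2];print(sv)
x=np.array([-.8043,-.5942]);y=np.array([.5942,-.8043]);print((sv[:2]-C)@x,(sv[:2]-C)@y)
E
```

```text
[ 0.58615744 -0.04445462  0.14680359] [ 0.0015  0.001   0.002   0.0007 -0.0018 -0.0011 -0.0017 -0.0005]
[0.53242827 0.03354132 0.048     ]
-0.003130820202819038 -0.09465800901640223
```

apply_moves([
  {"delta_pos": [0.05,0.08,2],"rot": [0,0,0],"jaw": 5.0},
  {"delta_pos": [0.05,0.08,4],"rot": [0,0,0],"jaw": 5.0},
  {"delta_pos": [0.05,0.08,6],"rot": [0,0,0],"jaw": 5.0},
  {"delta_pos": [0.05,0.08,7.2],"rot": [0,0,0],"jaw": 5.0},
  {"delta_pos": [0.05,0.08,7.8],"rot": [0,0,0],"jaw": 5.0},
  {"delta_pos": [0.05,0.08,8.07],"rot": [0,0,0],"jaw": 5.0},
  {"delta_pos": [0.05,0.08,8.07],"rot": [0,0,0],"jaw": 5.0},
  {"delta_pos": [0.05,0.08,8.07],"rot": [0,0,0],"jaw": 5.0},
])

```text
t: 4.35
tool_pos: [0.5859, -0.0436, 0.0203]
tcp_rot: [2.982, 0.982, 0.003]
wrist_force: [1.0, -0.3, -0.6]
width: 0.0567
```

apply_moves([
  {"delta_pos": [0,0,0.1],"rot": [0,0,0],"jaw": 5.0},
  {"delta_pos": [0,0,0.1],"rot": [0,0,0],"jaw": 5.0},
  {"delta_pos": [0,0,0.05],"rot": [0,0,0],"jaw": 6.2},
  {"delta_pos": [0,0,0.05],"rot": [0,0,0],"jaw": 6.9},
  {"delta_pos": [0,0,0.05],"rot": [0,0,0],"jaw": 6.9},
  {"delta_pos": [0,0,0.0],"rot": [0,0,0],"jaw": 6.9},
  {"delta_pos": [0,0,-2],"rot": [0,0,0],"jaw": 6.9},
  {"delta_pos": [0,0,-5],"rot": [0,0,0],"jaw": 6.9},
  {"delta_pos": [0,0,-9],"rot": [0,0,0],"jaw": 6.9},
  {"delta_pos": [0,0,-13],"rot": [0,0,0],"jaw": 6.9},
  {"delta_pos": [0,0,-15],"rot": [0,0,0],"jaw": 5},
  {"delta_pos": [0,0,-15],"rot": [0,0,0],"jaw": 4},
])

```text
t: 5.35
tool_pos: [0.59, -0.0439, 0.1777]
tcp_rot: [2.977, 0.981, 0.02]
wrist_force: [1.9, -0.2, 0.7]
width: 0.0459
```

```bash
python3 - <<'E'
from h import *
c=robot.get_calibration('wrist');cv2.imwrite('pics/w4.png',robot.read_camera('wrist')[:,:,::-1])
np.save('c4.npy',c,allow_pickle=True)
plan([.4105,-.3424,.15],np.radians(-10))
E
```

```text
option rot [ 0.01  -0.004 -0.76 ] deg 43.6
option rot [-0.005 -0.012  2.382] deg 136.5
delta [-32.06  13.45   2.33] worldup in tool(cm/cm) [ 0.0069  0.0075 -0.9999] q6 0.819 q1 -0.116 tcp [ 0.5882 -0.0437  0.1745] w 0.0402 F [0.3 0.3 0.2] t 5.4
```

View pics/w4.png

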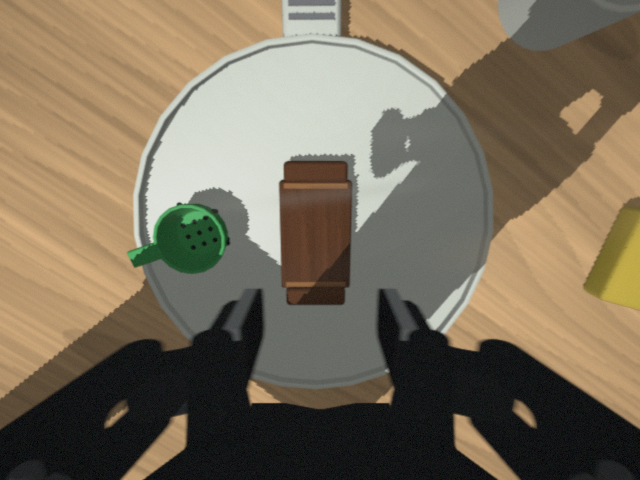

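apply_moves([
  {"delta_pos": [-3,1.2,0],"rot": [0,0,0],"jaw": 4},
  {"delta_pos": [-6.5,2.7,0.2],"rot": [0,0,0],"jaw": 4},
  {"delta_pos": [-10,4.2,0.5],"rot": [0,0,0],"jaw": 4},
  {"delta_pos": [-13.5,5.7,0.8],"rot": [0,0,0],"jaw": 4},
  {"delta_pos": [-17,7.1,1.2],"rot": [0.01,0,0],"jaw": 4},
  {"delta_pos": [-20.5,8.6,1.5],"rot": [0.01,-0.004,0],"jaw": 4},
  {"delta_pos": [-24,10.1,2],"rot": [0.01,-0.004,0],"jaw": 4},
  {"delta_pos": [-27.5,11.5,2.3],"rot": [0.01,-0.004,0],"jaw": 4},
  {"delta_pos": [-30.5,12.8,2.33],"rot": [0.01,-0.004,0],"jaw": 4},
  {"delta_pos": [-32.06,13.45,2.33],"rot": [0.01,-0.004,0],"jaw": 4},
  {"delta_pos": [-32.06,13.45,2.33],"rot": [0.01,-0.004,0],"jaw": 4},
  {"delta_pos": [-32.06,13.45,2.33],"rot": [0.01,-0.004,0],"jaw": 4},
  {"delta_pos": [-32.06,13.45,2.33],"rot": [0.01,-0.004,0],"jaw": 4},
])

```text
t: 6.48
tool_pos: [0.41, -0.3413, 0.1487]
tcp_rot: [-2.979, -0.98, -0.002]
wrist_force: [-1.1, 0.1, -0.6]
width: 0.0397
```

```bash
python3 - <<'E'
from h import *
c=robot.get_calibration('wrist');cv2.imwrite('pics/w5.png',robot.read_camera('wrist')[:,:,::-1])
plan([.4105,-.3424,.056],np.radians(-53.5))
print(proj('wrist',np.array([.4105,-.3424,.095]),c),proj('wrist',np.array([.4105,-.3424,0]),c))
E
```

```text
option rot [-0.005 -0.003 -0.   ] deg 0.3
option rot [-0.005  0.007  3.141] deg 180.0
delta [-0.1   0.15  9.3 ] worldup in tool(cm/cm) [ 0.003  -0.0045 -1.    ] q6 0.189 q1 -0.743 tcp [ 0.4104 -0.3411  0.149 ] w 0.0397 F [0.7 0.5 0.1] t 6.5333
[323.67865159 268.24145901] [323.16586454 230.96354188]
```

View pics/w5.png

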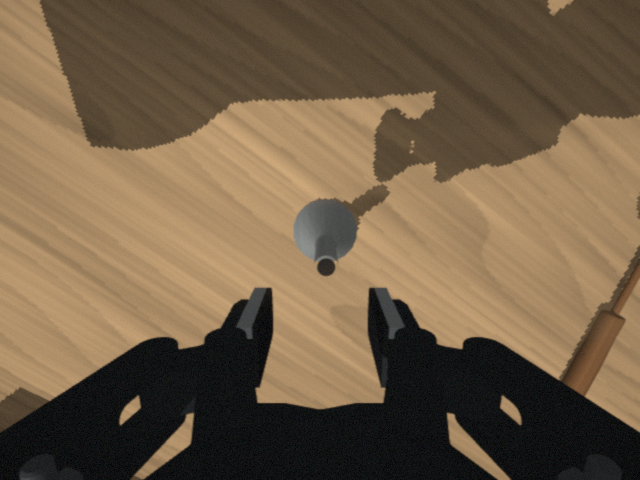

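apply_moves([
  {"delta_pos": [-0.1,0.2,2.5],"rot": [-0.005,-0.003,0],"jaw": 4},
  {"delta_pos": [-0.1,0.2,5],"rot": [-0.005,-0.003,0],"jaw": 4},
  {"delta_pos": [-0.1,0.2,7.5],"rot": [-0.005,-0.003,0],"jaw": 4},
  {"delta_pos": [-0.1,0.2,9],"rot": [-0.005,-0.003,0],"jaw": 4},
  {"delta_pos": [-0.1,0.2,9.3],"rot": [-0.005,-0.003,0],"jaw": 4},
  {"delta_pos": [-0.1,0.2,9.3],"rot": [-0.005,-0.003,0],"jaw": 4},
  {"delta_pos": [-0.1,0.2,9.3],"rot": [-0.005,-0.003,0],"jaw": 2.4},
  {"delta_pos": [-0.1,0.2,9.3],"rot": [-0.005,-0.003,0],"jaw": 1.8},
  {"delta_pos": [-0.1,0.2,9.3],"rot": [-0.005,-0.003,0],"jaw": 1.0},
  {"delta_pos": [-0.1,0.2,9.3],"rot": [-0.005,-0.003,0],"jaw": 0.6},
  {"delta_pos": [-0.1,0.2,9.3],"rot": [-0.005,-0.003,0],"jaw": 0.6},
  {"delta_pos": [-0.1,0.2,9.3],"rot": [-0.005,-0.003,0],"jaw": 0.6},
  {"delta_pos": [-0.1,0.2,9.3],"rot": [-0.005,-0.003,0],"jaw": 0.6},
], newtons=40)

```text
t: 7.62
tool_pos: [0.4121, -0.3437, 0.0578]
tcp_rot: [2.981, 0.982, 0.003]
wrist_force: [1.1, 0.2, 6.2]
width: 0.0128
```

```bash
python3 - <<'E'
from h import *
plan([.4105,-.3424,.20],np.radians(-53.5))
plan([.585,-.0435,.20],np.radians(-53.5))
# rest vs turntable from w4
from scipy.optimize import least_squares
c=np.load('c4.npy',allow_pickle=True).item()
P=np.array([ray('wrist',u,v,.026,c)[:2] for u,v in[(135,207),(493,207),(316,37),(194,83),(437,83),(470,305),(159,305)]])
r=least_squares(lambda p:np.hypot(*(P-p[:2]).T)-p[2],[.58,-.04,.15]);print(r.x,r.fun.round(4))
q=[ray('wrist',u,v,.033,c)[:2] for u,v in[(280,182),(351,182),(349,287),(281,287)]];print('rest',np.mean(q,0),'ang',np.degrees(np.arctan2(*((q[0]-q[3])+(q[1]-q[2]))[::-1])))
t=ray('wrist',314,14,.022,c)[:2]; d=t-r.x[:2];print('tabang',np.degrees(np.arctan2(d[1],d[0])),np.hypot(*d))
E
```

```text
option rot [ 0.004 -0.001 -0.   ] deg 0.2
option rot [-2.000e-03 -6.000e-03  3.141e+00] deg 180.0
delta [ -0.04  -0.15 -14.22] worldup in tool(cm/cm) [ 0.0011  0.0037 -1.    ] q6 0.192 q1 -0.742 tcp [ 0.4121 -0.3437  0.0578] w 0.0128 F [1.1 0.2 6.2] t 7.6167
option rot [ 0.004 -0.001 -0.   ] deg 0.2
option rot [-2.000e-03 -6.000e-03  3.141e+00] deg 180.0
delta [ 31.76 -13.81 -14.24] worldup in tool(cm/cm) [ 0.0011  0.0037 -1.    ] q6 0.192 q1 -0.742 tcp [ 0.4121 -0.3437  0.0578] w 0.0128 F [1.1 0.2 6.2] t 7.6167
[ 0.58483685 -0.04408233  0.1486911 ] [-0.0006 -0.0013  0.0003 -0.0003  0.0009  0.0005  0.0005]
rest [ 0.58591565 -0.04320117] ang 35.977896887618016
tabang 36.599498233430694 0.16509974967811042
```

apply_moves([
  {"delta_pos": [0,0,-1],"rot": [0,0,0],"jaw": 0.6},
  {"delta_pos": [0,0,-3],"rot": [0,0,0],"jaw": 0.6},
  {"delta_pos": [0,0,-6],"rot": [0,0,0],"jaw": 0.6},
  {"delta_pos": [1,-0.4,-9],"rot": [0,0,0],"jaw": 0.6},
  {"delta_pos": [3.5,-1.5,-11.5],"rot": [0.004,-0.001,0],"jaw": 0.6},
  {"delta_pos": [6.5,-2.8,-12.2],"rot": [0.004,-0.001,0],"jaw": 0.6},
  {"delta_pos": [9.5,-4.1,-12.2],"rot": [0.004,-0.001,0],"jaw": 0.6},
  {"delta_pos": [12.5,-5.4,-12.2],"rot": [0.004,-0.001,0],"jaw": 0.6},
  {"delta_pos": [15.5,-6.7,-12.2],"rot": [0.004,-0.001,0],"jaw": 0.6},
  {"delta_pos": [18.5,-8,-12.2],"rot": [0.004,-0.001,0],"jaw": 0.6},
  {"delta_pos": [21.5,-9.3,-12.2],"rot": [0.004,-0.001,0],"jaw": 0.6},
  {"delta_pos": [24.5,-10.6,-12.2],"rot": [0.004,-0.001,0],"jaw": 0.6},
  {"delta_pos": [27.5,-11.9,-12.2],"rot": [0.004,-0.001,0],"jaw": 0.6},
  {"delta_pos": [30,-13,-12.2],"rot": [0.004,-0.001,0],"jaw": 0.6},
  {"delta_pos": [31.5,-13.7,-12.2],"rot": [0.004,-0.001,0],"jaw": 0.6},
  {"delta_pos": [31.82,-13.81,-12.2],"rot": [0.004,-0.001,0],"jaw": 0.6},
  {"delta_pos": [31.82,-13.81,-12.2],"rot": [0.004,-0.001,0],"jaw": 0.6},
  {"delta_pos": [31.82,-13.81,-12.2],"rot": [0.004,-0.001,0],"jaw": 0.6},
])

```text
t: 9.12
tool_pos: [0.585, -0.0437, 0.1796]
tcp_rot: [-2.984, -0.984, 0.001]
wrist_force: [0.4, 0.4, -1.1]
width: 0.013
```

```bash
python3 - <<'E'
from h import *
cv2.imwrite('pics/w6.png',robot.read_camera('wrist')[:,:,::-1])
s=robot.read_camera('side');cv2.imwrite('pics/s6.png',cv2.resize(s[120:320,220:460,::-1],None,fx=3,fy=3))
plan([.5855,-.0433,.091],np.radians(-53.5))
E
```

```text
option rot [-0.     0.001 -0.002] deg 0.1
option rot [1.00e-03 1.00e-03 3.14e+00] deg 179.9
delta [ 0.12 -0.04  8.86] worldup in tool(cm/cm) [-7.e-04 -4.e-04 -1.e+00] q6 0.817 q1 -0.118 tcp [ 0.5848 -0.0443  0.1796] w 0.013 F [ 0.1 -0.  -0.2] t 9.2167
```

View pics/w6.png

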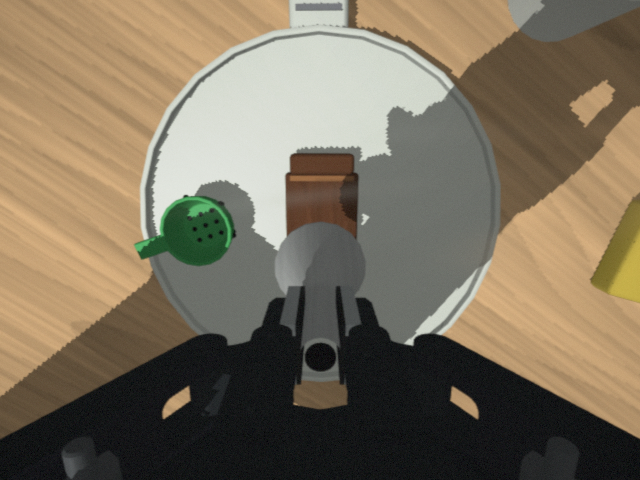

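View pics/s6.png

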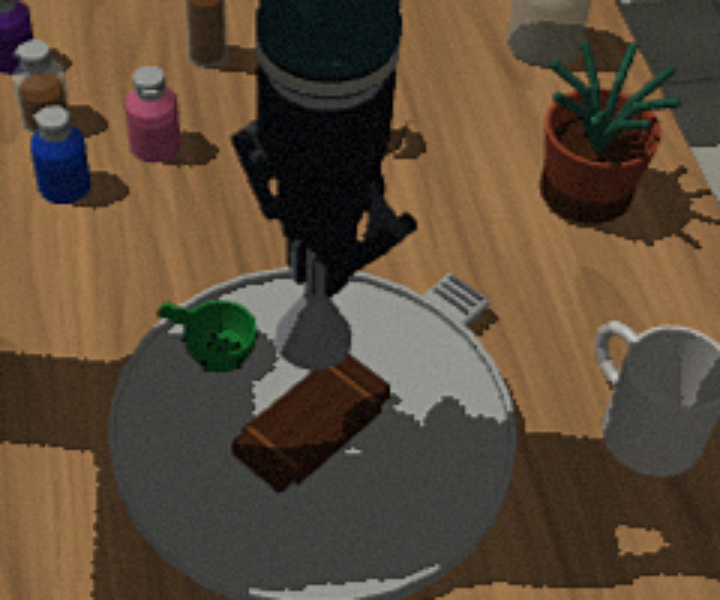

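apply_moves([
  {"delta_pos": [0.1,0,2],"rot": [0,0,0],"jaw": 0.6},
  {"delta_pos": [0.1,0,4.5],"rot": [0,0,0],"jaw": 0.6},
  {"delta_pos": [0.1,0,6.8],"rot": [0,0,0],"jaw": 0.6},
  {"delta_pos": [0.1,0,8.2],"rot": [0,0,0],"jaw": 0.6},
  {"delta_pos": [0.1,0,8.7],"rot": [0,0,0],"jaw": 0.6},
  {"delta_pos": [0.1,0,8.8],"rot": [0,0,0],"jaw": 0.6},
  {"delta_pos": [0.1,0,8.85],"rot": [0,0,0],"jaw": 0.6},
  {"delta_pos": [0.1,0,8.85],"rot": [0,0,0],"jaw": 0.6},
  {"delta_pos": [0.1,0,8.85],"rot": [0,0,0],"jaw": 0.6},
])

```text
t: 9.97
tool_pos: [0.5859, -0.0443, 0.0917]
tcp_rot: [2.984, 0.98, 0.0]
wrist_force: [-0.3, -0.1, -0.5]
width: 0.0129
```

apply_moves([
  {"delta_pos": [0,0,0.1],"rot": [0,0,0],"jaw": 0.6},
  {"delta_pos": [0,0,0.2],"rot": [0,0,0],"jaw": 0.6},
  {"delta_pos": [0,0,0.2],"rot": [0,0,0],"jaw": 0.6},
  {"delta_pos": [0,0,0.2],"rot": [0,0,0],"jaw": 0.6},
])

```text
t: 10.3
tool_pos: [0.5865, -0.0445, 0.0907]
tcp_rot: [2.983, 0.98, 0.002]
wrist_force: [-1.1, -0.4, 6.4]
width: 0.0128
```

Contact. Release and lift straight up.

apply_moves([
  {"delta_pos": [0,0,0.1],"rot": [0,0,0],"jaw": 1.3},
  {"delta_pos": [0,0,0.05],"rot": [0,0,0],"jaw": 1.8},
  {"delta_pos": [0,0,0],"rot": [0,0,0],"jaw": 2.6},
  {"delta_pos": [0,0,0],"rot": [0,0,0],"jaw": 4},
  {"delta_pos": [0,0,0],"rot": [0,0,0],"jaw": 5},
  {"delta_pos": [0,0,0],"rot": [0,0,0],"jaw": 5},
  {"delta_pos": [0,0,-2],"rot": [0,0,0],"jaw": 5},
  {"delta_pos": [0,0,-4.5],"rot": [0,0,0],"jaw": 5},
  {"delta_pos": [0,0,-8],"rot": [0,0,0],"jaw": 5},
  {"delta_pos": [0,0,-12],"rot": [0,0,0],"jaw": 5},
  {"delta_pos": [0,0,-14],"rot": [0,0,0],"jaw": 5},
  {"delta_pos": [0,0,-14],"rot": [0,0,0],"jaw": 5},
  {"delta_pos": [0,0,-14],"rot": [0,0,0],"jaw": 5},
])

```text
t: 11.38
tool_pos: [0.5874, -0.0445, 0.2327]
tcp_rot: [2.982, 0.98, 0.008]
wrist_force: [-1.0, -0.1, 0.3]
width: 0.0501
```

```bash
python3 - <<'E'
from h import *
c=robot.get_calibration('wrist');np.save('c7.npy',c,allow_pickle=True);cv2.imwrite('pics/w7.png',robot.read_camera('wrist')[:,:,::-1])
plan([.5645,.4055,.23],np.radians(-53.5))
print('exp tip',proj('wrist',np.array([.5859,-.0432,.128]),c),proj('wrist',np.array([.5859,-.0432,.033]),c))
E
```

```text
option rot [ 0.002 -0.001 -0.002] deg 0.2
option rot [-1.000e-03 -2.000e-03  3.139e+00] deg 179.9
delta [ 2.494e+01 -3.750e+01  2.000e-02] worldup in tool(cm/cm) [ 9.0e-04  1.5e-03 -1.0e+00] q6 0.818 q1 -0.118 tcp [ 0.5861 -0.0443  0.2305] w 0.0501 F [-0.  -0.7 -1.4] t 11.4333
exp tip [317.48251455 245.24407188] [317.74495317 219.42583927]
```

View pics/w7.png

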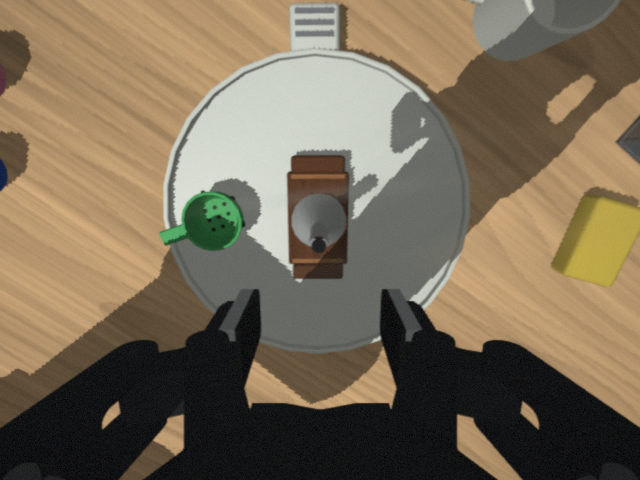

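apply_moves([
  {"delta_pos": [1.7,-2.5,0],"rot": [0,0,0],"jaw": 6},
  {"delta_pos": [3.7,-5.5,0],"rot": [0,0,0],"jaw": 6},
  {"delta_pos": [5.8,-8.7,0],"rot": [0,0,0],"jaw": 6},
  {"delta_pos": [8,-12,0],"rot": [0,0,0],"jaw": 6},
  {"delta_pos": [10.1,-15.2,0],"rot": [0,0,0],"jaw": 6},
  {"delta_pos": [12.2,-18.4,0],"rot": [0,0,0],"jaw": 6},
  {"delta_pos": [14.4,-21.6,0],"rot": [0,0,0],"jaw": 6},
  {"delta_pos": [16.5,-24.8,0],"rot": [0,0,0],"jaw": 6},
  {"delta_pos": [18.6,-28,0],"rot": [0,0,0],"jaw": 6},
  {"delta_pos": [20.7,-31.2,0],"rot": [0,0,0],"jaw": 6},
  {"delta_pos": [22.8,-34.3,0],"rot": [0,0,0],"jaw": 6},
  {"delta_pos": [24.4,-36.7,0],"rot": [0,0,0],"jaw": 6},
  {"delta_pos": [24.94,-37.5,0],"rot": [0.002,-0.001,0],"jaw": 6},
  {"delta_pos": [24.94,-37.5,0],"rot": [0.002,-0.001,0],"jaw": 6},
  {"delta_pos": [24.94,-37.5,0],"rot": [0.002,-0.001,0],"jaw": 6},
  {"delta_pos": [24.94,-37.5,0],"rot": [0.002,-0.001,0],"jaw": 6},
])

```text
t: 12.77
tool_pos: [0.5642, 0.4037, 0.2287]
tcp_rot: [2.984, 0.979, -0.004]
wrist_force: [0.3, -1.0, -0.2]
width: 0.0602
```

```bash
python3 - <<'E'
from h import *
c=robot.get_calibration('wrist');np.save('c8.npy',c,allow_pickle=True);cv2.imwrite('pics/w8.png',robot.read_camera('wrist')[:,:,::-1])
plan([.5645,.4055,.074],np.radians(-53.5))
print('exp tip',proj('wrist',np.array([.5645,.4055,.135]),c),proj('wrist',np.array([.5645,.4055,0]),c))
E
```

```text
option rot [ 0.     0.002 -0.004] deg 0.2
option rot [ 3.000e-03 -0.000e+00  3.138e+00] deg 179.8
delta [ 0.15 -0.15 15.53] worldup in tool(cm/cm) [-0.002  0.    -1.   ] q6 1.522 q1 0.585 tcp [0.5645 0.4036 0.2293] w 0.0598 F [0.4 0.2 0.4] t 12.8167
exp tip [319.04320239 245.99115886] [319.37807095 210.83773179]
```

View pics/w8.png

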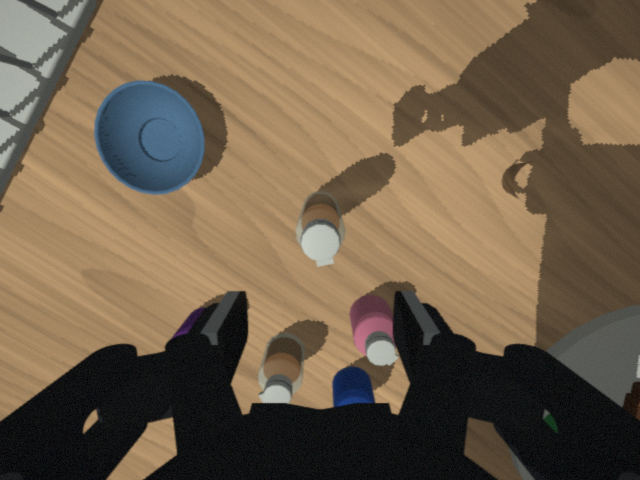

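apply_moves([
  {"delta_pos": [0.5,-0.1,3],"rot": [0,0,0],"jaw": 6},
  {"delta_pos": [0.5,-0.1,6],"rot": [0,0,0],"jaw": 6},
  {"delta_pos": [0.5,-0.1,9],"rot": [0,0,0],"jaw": 6},
  {"delta_pos": [0.5,-0.1,12],"rot": [0,0,0],"jaw": 6},
  {"delta_pos": [0.5,-0.1,14.5],"rot": [0,0,0],"jaw": 6},
  {"delta_pos": [0.5,-0.1,15.5],"rot": [0,0,0],"jaw": 6},
  {"delta_pos": [0.5,-0.1,15.5],"rot": [0,0,0],"jaw": 6},
  {"delta_pos": [0.5,-0.1,15.5],"rot": [0,0,0],"jaw": 5},
  {"delta_pos": [0.5,-0.1,15.5],"rot": [0,0,0],"jaw": 4.4},
  {"delta_pos": [0.5,-0.1,15.5],"rot": [0,0,0],"jaw": 3.8},
  {"delta_pos": [0.5,-0.1,15.5],"rot": [0,0,0],"jaw": 3.2},
  {"delta_pos": [0.5,-0.1,15.5],"rot": [0,0,0],"jaw": 3.0},
  {"delta_pos": [0.5,-0.1,15.5],"rot": [0,0,0],"jaw": 3.0},
  {"delta_pos": [0.5,-0.1,15.5],"rot": [0,0,0],"jaw": 3.0},
], newtons=40)

```text
t: 13.98
tool_pos: [0.5696, 0.4082, 0.0775]
tcp_rot: [-2.985, -0.979, -0.005]
wrist_force: [0.7, -0.5, 6.0]
width: 0.0368
```

```bash
python3 - <<'E'
from h import *
C=np.array([.585,-.0437]);a=np.radians(36.3);x=-np.array([np.cos(a),np.sin(a)]);y=np.array([-x[1],x[0]])
print(C+.103*x,C+.092*y)
plan([*(C+.103*x),.20],np.radians(-53.5))
E
```

```text
[ 0.50198939 -0.10467736] [ 0.63946521 -0.1178454 ]
option rot [ 0.001 -0.003 -0.003] deg 0.3
option rot [-5.000e-03 -1.000e-03  3.138e+00] deg 179.8
delta [-35.78  37.33 -12.33] worldup in tool(cm/cm) [ 3.1e-03  8.0e-04 -1.0e+00] q6 1.524 q1 0.587 tcp [0.5696 0.4082 0.0775] w 0.0368 F [ 0.7 -0.5  6. ] t 13.9833
```

apply_moves([
  {"delta_pos": [0,0,-1],"rot": [0,0,0],"jaw": 3},
  {"delta_pos": [0,0,-3],"rot": [0,0,0],"jaw": 3},
  {"delta_pos": [0,0,-6],"rot": [0,0,0],"jaw": 3},
  {"delta_pos": [-0.7,0.7,-9],"rot": [0,0,0],"jaw": 3},
  {"delta_pos": [-2.2,2.3,-11.5],"rot": [0,0,0],"jaw": 3},
  {"delta_pos": [-4.5,4.7,-12.3],"rot": [0,0,0],"jaw": 3},
  {"delta_pos": [-7,7.3,-12.3],"rot": [0,0,0],"jaw": 3},
  {"delta_pos": [-9.6,10,-12.3],"rot": [0,0,0],"jaw": 3},
  {"delta_pos": [-12.2,12.7,-12.3],"rot": [0,0,0],"jaw": 3},
  {"delta_pos": [-14.8,15.4,-12.3],"rot": [0,0,0],"jaw": 3},
  {"delta_pos": [-17.4,18.1,-12.3],"rot": [0,0,0],"jaw": 3},
  {"delta_pos": [-20,20.9,-12.3],"rot": [0,0,0],"jaw": 3},
  {"delta_pos": [-22.6,23.6,-12.3],"rot": [0,0,0],"jaw": 3},
  {"delta_pos": [-25.2,26.3,-12.3],"rot": [0,0,0],"jaw": 3},
  {"delta_pos": [-27.8,29,-12.3],"rot": [0,0,0],"jaw": 3},
  {"delta_pos": [-30.4,31.7,-12.3],"rot": [0,0,0],"jaw": 3},
  {"delta_pos": [-33,34.4,-12.3],"rot": [0,0,0],"jaw": 3},
  {"delta_pos": [-35,36.5,-12.3],"rot": [0,-0.002,-0.003],"jaw": 3},
  {"delta_pos": [-35.78,37.33,-12.3],"rot": [0.001,-0.003,-0.003],"jaw": 3},
  {"delta_pos": [-35.78,37.33,-12.3],"rot": [0.001,-0.003,-0.003],"jaw": 3},
])

```text
t: 15.65
tool_pos: [0.5016, -0.1068, 0.2002]
tcp_rot: [2.985, 0.978, 0.0]
wrist_force: [0.3, -0.9, -2.9]
width: 0.0368
```

apply_moves([
  {"delta_pos": [0,0,0],"rot": [0,0,0],"jaw": 3},
  {"delta_pos": [0,0,0],"rot": [0,0,0],"jaw": 3},
])

```text
t: 15.82
tool_pos: [0.5016, -0.106, 0.2003]
tcp_rot: [-2.985, -0.978, -0.001]
wrist_force: [-0.0, 0.1, -2.5]
width: 0.0365
```

```bash
python3 - <<'E'
from h import *
c=robot.get_calibration('wrist');cv2.imwrite('pics/w9.png',robot.read_camera('wrist')[:,:,::-1])
s=robot.read_camera('side');cv2.imwrite('pics/s9.png',cv2.resize(s[150:350,220:460,::-1],None,fx=3,fy=3))
plan([.502,-.1047,.0955],np.radians(-53.5))
E
```

```text
option rot [ 0.    -0.    -0.002] deg 0.1
option rot [-1.000e-03 -0.000e+00  3.139e+00] deg 179.9
delta [ 0.06 -0.05 10.47] worldup in tool(cm/cm) [ 5.e-04  0.e+00 -1.e+00] q6 0.68 q1 -0.256 tcp [ 0.5018 -0.1055  0.2002] w 0.0363 F [ 0.6  0.4 -2. ] t 15.9167
```

View pics/w9.png

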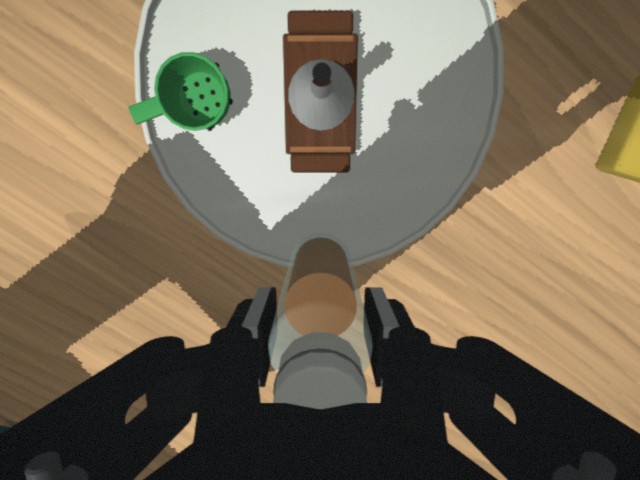

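View pics/s9.png

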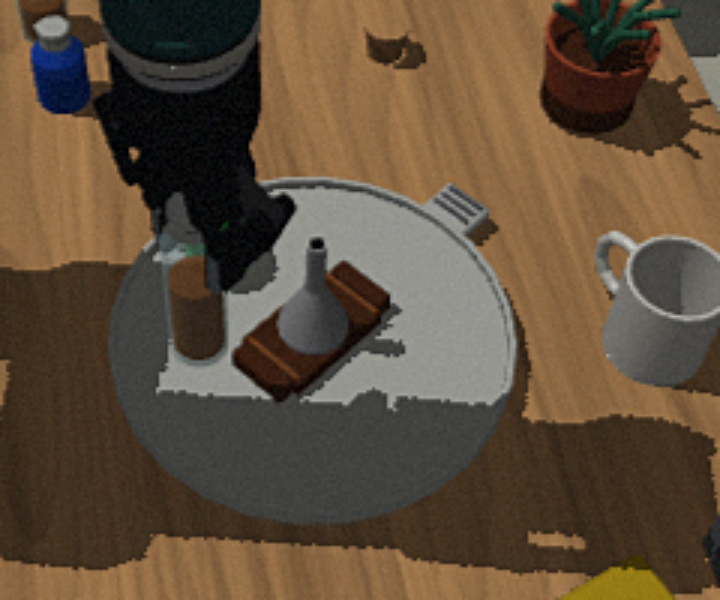

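apply_moves([
  {"delta_pos": [0.05,0,2.5],"rot": [0,0,0],"jaw": 3},
  {"delta_pos": [0.05,0,5.5],"rot": [0,0,0],"jaw": 3},
  {"delta_pos": [0.05,0,8.2],"rot": [0,0,0],"jaw": 3},
  {"delta_pos": [0.05,0,9.7],"rot": [0,0,0],"jaw": 3},
  {"delta_pos": [0.05,0,10.2],"rot": [0,0,0],"jaw": 3},
  {"delta_pos": [0.05,0,10.45],"rot": [0,0,0],"jaw": 3},
  {"delta_pos": [0.05,0,10.55],"rot": [0,0,0],"jaw": 3},
  {"delta_pos": [0.05,0,10.6],"rot": [0,0,0],"jaw": 3},
  {"delta_pos": [0.05,0,10.6],"rot": [0,0,0],"jaw": 3},
])

```text
t: 16.67
tool_pos: [0.503, -0.1048, 0.0954]
tcp_rot: [2.984, 0.981, 0.003]
wrist_force: [0.1, 0.9, 2.0]
width: 0.0366
```

Contact beginning (2 N up instead of −2.5). Press 1 mm, release, lift.

apply_moves([
  {"delta_pos": [0,0,0.1],"rot": [0,0,0],"jaw": 3},
  {"delta_pos": [0,0,0.1],"rot": [0,0,0],"jaw": 3.7},
  {"delta_pos": [0,0,0],"rot": [0,0,0],"jaw": 4.2},
  {"delta_pos": [0,0,0],"rot": [0,0,0],"jaw": 5},
  {"delta_pos": [0,0,0],"rot": [0,0,0],"jaw": 6},
  {"delta_pos": [0,0,0],"rot": [0,0,0],"jaw": 6},
  {"delta_pos": [0,0,-2],"rot": [0,0,0],"jaw": 6},
  {"delta_pos": [0,0,-4.5],"rot": [0,0,0],"jaw": 6},
  {"delta_pos": [0,0,-8],"rot": [0,0,0],"jaw": 6},
  {"delta_pos": [0,0,-12],"rot": [0,0,0],"jaw": 6},
  {"delta_pos": [0,0,-14],"rot": [0,0,0],"jaw": 6},
  {"delta_pos": [0,0,-14],"rot": [0,0,0],"jaw": 6},
  {"delta_pos": [0,0,-14],"rot": [0,0,0],"jaw": 6},
])

```text
t: 17.75
tool_pos: [0.504, -0.1052, 0.2372]
tcp_rot: [2.982, 0.98, 0.008]
wrist_force: [-0.9, 0.3, -0.5]
width: 0.0603
```

```bash
python3 - <<'E'
from h import *
c=robot.get_calibration('wrist');np.save('c10.npy',c,allow_pickle=True);cv2.imwrite('pics/w10.png',robot.read_camera('wrist')[:,:,::-1])
plan([.408,.340,.2],np.radians(-53.5))
plan([.408,.340,.2],np.radians(-115))
plan([.408,.340,.2],np.radians(-90))
E
```

```text
option rot [ 0.001 -0.002 -0.002] deg 0.2
option rot [-3.00e-03 -2.00e-03  3.14e+00] deg 179.9
delta [ 18.76 -41.43   3.51] worldup in tool(cm/cm) [ 0.0019  0.0011 -1.    ] q6 0.681 q1 -0.255 tcp [ 0.5027 -0.1049  0.2352] w 0.0601 F [-0.7  0.1 -0.3] t 17.8
option rot [-0.    -0.002  1.071] deg 61.4
option rot [ 0.003 -0.    -2.07 ] deg 118.6
delta [ 18.76 -41.43   3.51] worldup in tool(cm/cm) [ 0.0019  0.0011 -1.    ] q6 0.681 q1 -0.255 tcp [ 0.5027 -0.1049  0.2352] w 0.0601 F [-0.7  0.1 -0.3] t 17.8
option rot [ 0.    -0.002  0.635] deg 36.4
option rot [ 3.000e-03  1.000e-03 -2.506e+00] deg 143.6
delta [ 18.76 -41.43   3.51] worldup in tool(cm/cm) [ 0.0019  0.0011 -1.    ] q6 0.681 q1 -0.255 tcp [ 0.5027 -0.1049  0.2352] w 0.0601 F [-0.7  0.1 -0.3] t 17.8
```

View pics/w10.png

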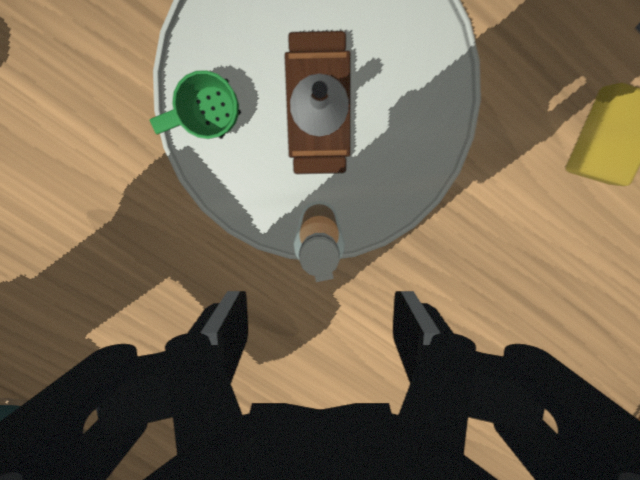

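apply_moves([
  {"delta_pos": [1.2,-2.6,0],"rot": [0,0,0],"jaw": 6.4},
  {"delta_pos": [2.7,-6,0],"rot": [0,0,0],"jaw": 6.4},
  {"delta_pos": [4.2,-9.4,0],"rot": [0,0,0],"jaw": 6.4},
  {"delta_pos": [5.8,-12.8,0.3],"rot": [0,0,0],"jaw": 6.4},
  {"delta_pos": [7.3,-16.2,0.6],"rot": [0,0,0],"jaw": 6.4},
  {"delta_pos": [8.9,-19.6,1],"rot": [0,0,0],"jaw": 6.4},
  {"delta_pos": [10.4,-23,1.4],"rot": [0,0,0],"jaw": 6.4},
  {"delta_pos": [12,-26.4,1.8],"rot": [0,0,0],"jaw": 6.4},
  {"delta_pos": [13.5,-29.8,2.3],"rot": [0,0,0],"jaw": 6.4},
  {"delta_pos": [15,-33.2,2.8],"rot": [0,0,0],"jaw": 6.4},
  {"delta_pos": [16.6,-36.6,3.2],"rot": [0,0,0],"jaw": 6.4},
  {"delta_pos": [18,-39.8,3.4],"rot": [0,0,0],"jaw": 6.4},
  {"delta_pos": [18.76,-41.43,3.5],"rot": [0,0,0],"jaw": 6.4},
  {"delta_pos": [18.76,-41.43,3.5],"rot": [0,-0.002,0],"jaw": 6.4},
  {"delta_pos": [18.76,-41.43,3.5],"rot": [0,-0.002,0],"jaw": 6.4},
  {"delta_pos": [18.76,-41.43,3.5],"rot": [0,-0.002,0],"jaw": 6.4},
])

```text
t: 19.13
tool_pos: [0.4072, 0.3387, 0.1983]
tcp_rot: [2.982, 0.98, -0.005]
wrist_force: [0.0, -0.3, 0.7]
width: 0.0642
```

```bash
python3 - <<'E'
from h import *
c=robot.get_calibration('wrist');np.save('c11.npy',c,allow_pickle=True);cv2.imwrite('pics/w11.png',robot.read_camera('wrist')[:,:,::-1])
plan([.408,.340,.021],np.radians(-53.5))
print('exp tip',proj('wrist',np.array([.408,.34,.08]),c),proj('wrist',np.array([.408,.34,0]),c))
E
```

```text
option rot [ 0.002  0.003 -0.003] deg 0.2
option rot [ 4.000e-03 -3.000e-03  3.139e+00] deg 179.8
delta [ 0.17 -0.12 17.78] worldup in tool(cm/cm) [-0.0027  0.0016 -1.    ] q6 1.584 q1 0.647 tcp [0.4076 0.3385 0.1988] w 0.0643 F [1.  0.3 0.6] t 19.1833
exp tip [319.79167423 236.87601066] [319.70454565 216.25734329]
```

View pics/w11.png

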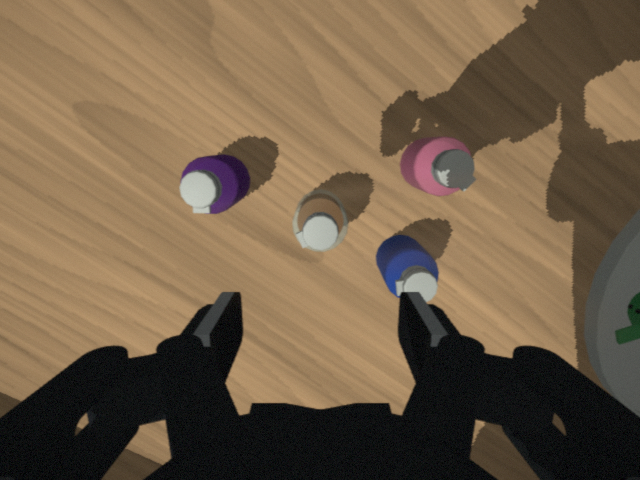

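apply_moves([
  {"delta_pos": [0.5,-0.05,3],"rot": [0,0,0],"jaw": 6.4},
  {"delta_pos": [0.5,-0.05,6.5],"rot": [0.002,0.003,0],"jaw": 6.4},
  {"delta_pos": [0.5,-0.05,10],"rot": [0.002,0.003,0],"jaw": 6.4},
  {"delta_pos": [0.5,-0.05,13],"rot": [0.002,0.003,0],"jaw": 6.4},
  {"delta_pos": [0.5,-0.05,15.8],"rot": [0.002,0.003,0],"jaw": 6.4},
  {"delta_pos": [0.5,-0.05,17.3],"rot": [0.002,0.003,0],"jaw": 6.4},
  {"delta_pos": [0.5,-0.05,17.7],"rot": [0.002,0.003,0],"jaw": 6.4},
  {"delta_pos": [0.5,-0.05,17.7],"rot": [0.002,0.003,0],"jaw": 6.4},
  {"delta_pos": [0.5,-0.05,17.7],"rot": [0.002,0.003,0],"jaw": 5.4},
  {"delta_pos": [0.5,-0.05,17.7],"rot": [0.002,0.003,0],"jaw": 4.8},
  {"delta_pos": [0.5,-0.05,17.7],"rot": [0.002,0.003,0],"jaw": 4.2},
  {"delta_pos": [0.5,-0.05,17.7],"rot": [0.002,0.003,0],"jaw": 3.8},
  {"delta_pos": [0.5,-0.05,17.7],"rot": [0.002,0.003,0],"jaw": 3.8},
  {"delta_pos": [0.5,-0.05,17.7],"rot": [0.002,0.003,0],"jaw": 3.8},
  {"delta_pos": [0.5,-0.05,17.7],"rot": [0.002,0.003,0],"jaw": 3.8},
], newtons=40)

```text
t: 20.43
tool_pos: [0.4129, 0.3424, 0.024]
tcp_rot: [-2.984, -0.98, -0.007]
wrist_force: [1.6, -0.9, 7.0]
width: 0.0446
```

```bash
python3 - <<'E'
from h import *
plan([.6395,-.118,.20],np.radians(-53.5))
E
```

```text
option rot [ 0.    -0.004 -0.002] deg 0.3
option rot [-0.007 -0.     3.139] deg 179.9
delta [ -8.97  50.51 -17.64] worldup in tool(cm/cm) [ 4.4e-03  1.0e-04 -1.0e+00] q6 1.582 q1 0.646 tcp [0.4129 0.3424 0.024 ] w 0.0446 F [ 1.6 -0.9  7. ] t 20.4333
```

apply_moves([
  {"delta_pos": [0,0,-1],"rot": [0,0,0],"jaw": 3.8},
  {"delta_pos": [0,0,-3],"rot": [0,0,0],"jaw": 3.8},
  {"delta_pos": [0,0,-6.5],"rot": [0,0,0],"jaw": 3.8},
  {"delta_pos": [0,0,-10],"rot": [0,0,0],"jaw": 3.8},
  {"delta_pos": [-0.2,1,-13.5],"rot": [0,0,0],"jaw": 3.8},
  {"delta_pos": [-0.6,3.5,-16.3],"rot": [0,0,0],"jaw": 3.8},
  {"delta_pos": [-1.2,6.8,-17.6],"rot": [0,0,0],"jaw": 3.8},
  {"delta_pos": [-1.8,10.3,-17.6],"rot": [0,0,0],"jaw": 3.8},
  {"delta_pos": [-2.5,13.8,-17.6],"rot": [0,-0.004,0],"jaw": 3.8},
  {"delta_pos": [-3.1,17.4,-17.6],"rot": [0,-0.004,0],"jaw": 3.8},
  {"delta_pos": [-3.7,21,-17.6],"rot": [0,-0.004,0],"jaw": 3.8},
  {"delta_pos": [-4.4,24.6,-17.6],"rot": [0,-0.004,0],"jaw": 3.8},
  {"delta_pos": [-5,28.2,-17.6],"rot": [0,-0.004,0],"jaw": 3.8},
  {"delta_pos": [-5.6,31.8,-17.6],"rot": [0,-0.004,0],"jaw": 3.8},
  {"delta_pos": [-6.3,35.4,-17.6],"rot": [0,-0.004,0],"jaw": 3.8},
  {"delta_pos": [-6.9,39,-17.6],"rot": [0,-0.004,0],"jaw": 3.8},
  {"delta_pos": [-7.6,42.6,-17.6],"rot": [0,-0.004,0],"jaw": 3.8},
  {"delta_pos": [-8.2,46.2,-17.6],"rot": [0,-0.004,0],"jaw": 3.8},
  {"delta_pos": [-8.7,49,-17.6],"rot": [0,-0.004,-0.002],"jaw": 3.8},
  {"delta_pos": [-8.97,50.51,-17.6],"rot": [0,-0.004,-0.002],"jaw": 3.8},
])

```text
t: 22.1
tool_pos: [0.6405, -0.1212, 0.2003]
tcp_rot: [2.983, 0.98, 0.002]
wrist_force: [0.0, -0.5, -0.8]
width: 0.0445
```

apply_moves([
  {"delta_pos": [0,0.3,0],"rot": [0,0,0],"jaw": 3.8},
  {"delta_pos": [0,0.3,0],"rot": [0,0,0],"jaw": 3.8},
])

```text
t: 22.27
tool_pos: [0.6424, -0.1243, 0.2005]
tcp_rot: [2.985, 0.977, 0.002]
wrist_force: [1.0, 0.3, -0.8]
width: 0.0454
```

```bash
python3 - <<'E'
from h import *
c=robot.get_calibration('wrist');cv2.imwrite('pics/w12.png',robot.read_camera('wrist')[:,:,::-1])
plan([.6395,-.118,.043],np.radians(-53.5))
E
```

```text
option rot [ 0.001 -0.001 -0.003] deg 0.2
option rot [-1.000e-03 -1.000e-03  3.139e+00] deg 179.8
delta [ 0.09 -0.56 15.74] worldup in tool(cm/cm) [ 7.e-04  6.e-04 -1.e+00] q6 0.709 q1 -0.228 tcp [ 0.6419 -0.123   0.2004] w 0.0446 F [-0.1  0.4 -1.3] t 22.3167
```

View pics/w12.png

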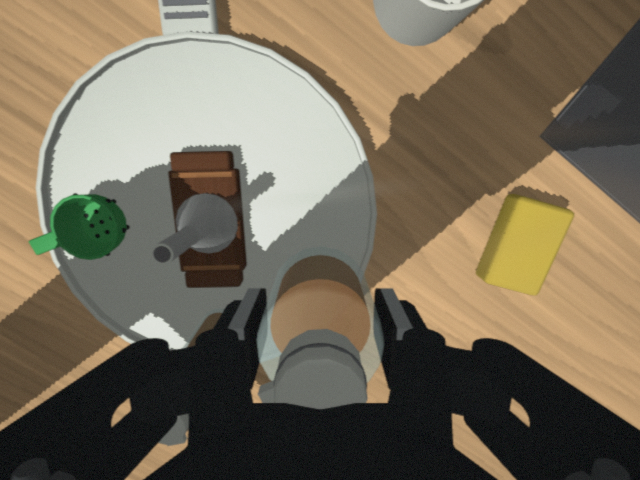

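apply_moves([
  {"delta_pos": [0.05,-0.2,2.5],"rot": [0,0,0],"jaw": 3.8},
  {"delta_pos": [0.05,-0.4,5.5],"rot": [0,0,0],"jaw": 3.8},
  {"delta_pos": [0.05,-0.4,8.7],"rot": [0,0,0],"jaw": 3.8},
  {"delta_pos": [0.05,-0.4,11.8],"rot": [0,0,0],"jaw": 3.8},
  {"delta_pos": [0.05,-0.4,14],"rot": [0,0,0],"jaw": 3.8},
  {"delta_pos": [0.05,-0.4,15.2],"rot": [0,0,0],"jaw": 3.8},
  {"delta_pos": [0.05,-0.4,15.65],"rot": [0,0,0],"jaw": 3.8},
  {"delta_pos": [0.05,-0.4,15.85],"rot": [0,0,0],"jaw": 3.8},
  {"delta_pos": [0.05,-0.4,15.9],"rot": [0,0,0],"jaw": 3.8},
  {"delta_pos": [0.05,-0.4,15.9],"rot": [0,0,0],"jaw": 3.8},
])

```text
t: 23.15
tool_pos: [0.6413, -0.1192, 0.043]
tcp_rot: [2.983, 0.98, 0.005]
wrist_force: [-0.4, 0.1, -1.9]
width: 0.0447
```

apply_moves([
  {"delta_pos": [0,0,0.1],"rot": [0,0,0],"jaw": 3.8},
  {"delta_pos": [0,0,0.2],"rot": [0,0,0],"jaw": 3.8},
  {"delta_pos": [0,0,0.2],"rot": [0,0,0],"jaw": 3.8},
])

```text
t: 23.4
tool_pos: [0.6423, -0.1195, 0.0421]
tcp_rot: [2.982, 0.979, 0.008]
wrist_force: [0.4, -0.7, 0.8]
width: 0.045
```

apply_moves([
  {"delta_pos": [0,0,0.1],"rot": [0,0,0],"jaw": 3.8},
  {"delta_pos": [0,0,0.1],"rot": [0,0,0],"jaw": 4.6},
  {"delta_pos": [0,0,0],"rot": [0,0,0],"jaw": 5.2},
  {"delta_pos": [0,0,0],"rot": [0,0,0],"jaw": 5.8},
  {"delta_pos": [0,0,0],"rot": [0,0,0],"jaw": 6.3},
  {"delta_pos": [0,0,0],"rot": [0,0,0],"jaw": 6.3},
  {"delta_pos": [0,0,-2],"rot": [0,0,0],"jaw": 6.3},
  {"delta_pos": [0,0,-5],"rot": [0,0,0],"jaw": 6.3},
  {"delta_pos": [0,0,-9],"rot": [0,0,0],"jaw": 6.3},
  {"delta_pos": [0,0,-13],"rot": [0,0,0],"jaw": 6.3},
  {"delta_pos": [0,0,-17],"rot": [0,0,0],"jaw": 6.3},
  {"delta_pos": [1,-2,-21],"rot": [0,0,0],"jaw": 6.3},
  {"delta_pos": [2,-5,-23],"rot": [0,0,0],"jaw": 6.3},
  {"delta_pos": [2,-7,-24],"rot": [0,0,0],"jaw": 6.3},
  {"delta_pos": [2,-7,-24],"rot": [0,0,0],"jaw": 6.3},
  {"delta_pos": [2,-7,-24],"rot": [0,0,0],"jaw": 6.3},
  {"delta_pos": [2,-7,-24],"rot": [0,0,0],"jaw": 6.3},
])

```text
t: 24.82
tool_pos: [0.6152, -0.0513, 0.2809]
tcp_rot: [2.982, 0.98, 0.006]
wrist_force: [0.8, -0.9, 0.1]
width: 0.0632
```

```bash
python3 - <<'E'
from h import *
c=robot.get_calibration('wrist');np.save('c13.npy',c,allow_pickle=True);cv2.imwrite('pics/w13.png',robot.read_camera('wrist')[:,:,::-1])
s=robot.read_camera('side');cv2.imwrite('pics/s13.png',cv2.resize(s[150:350,220:460,::-1],None,fx=3,fy=3))
print(robot.get_obs()['tool_pos'])
E
```

```text
[ 0.61500303 -0.0517462   0.27997146]
```

View pics/w13.png

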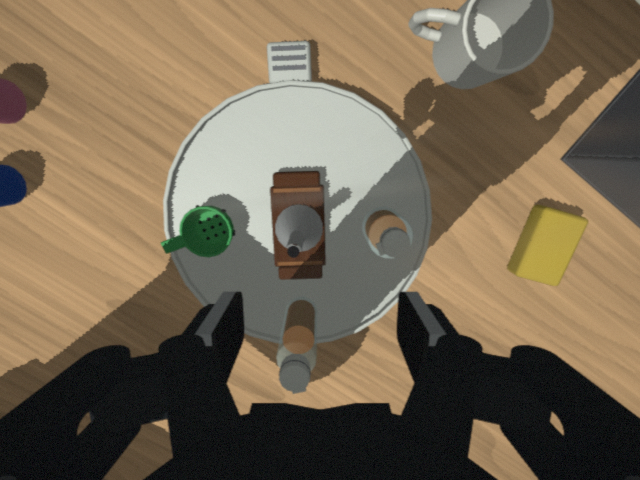

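View pics/s13.png

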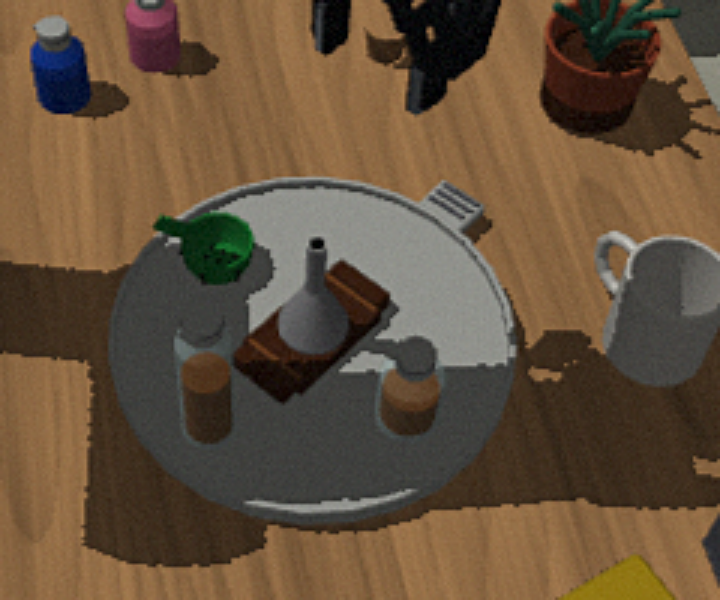

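```bash
python3 - <<'E'
from h import *
from scipy.optimize import least_squares
c=np.load('c13.npy',allow_pickle=True).item()
r_=lambda u,v,z:ray('wrist',u,v,z,c)[:2]
P=np.array([r_(u,v,.026) for u,v in[(163,212),(430,208),(293,81),(208,113),(378,107),(189,291),(408,289),(400,297)]])
r=least_squares(lambda p:np.hypot(*(P-p[:2]).T)-p[2],[.58,-.04,.15]);C=r.x[:2];print(r.x,r.fun.round(4))
t=r_(290,62,.022);x=(C-t);print(np.hypot(*x));x/=np.hypot(*x);print(np.degrees(np.arctan2(-x[1],-x[0])));y=np.array([-x[1],x[0]])
for n,p in dict(sieve=(206,231,.048),funnel=(294,251,.128),tall=(294.5,374,.153),short=(395.5,241,.098)).items():
    d=r_(*p)-C;print(n,(d@x).round(4),(d@y).round(4))
q=[r_(u,v,.033) for u,v in[(272,187),(324,187),(325,265),(274,267)]];d=np.mean(q,0)-C;print('rest',d@x,d@y)
# side cross-check
f=lambda u,v:((u+.5)/3-.5+220,(v+.5)/3-.5+150)
for n,(u,v,z) in dict(tall=(203,325,.153),short=(417,352,.098),funnel=(317,243,.128),sieve=(216,240,.048)).items():
    d=ray('side',*f(u,v),z)[:2]-C;print('side',n,(d@x).round(4),(d@y).round(4))
E
```

```text
[ 0.58588822 -0.04157257  0.14864801] [-0.0005 -0.0007 -0.0003 -0.0006  0.0015  0.001   0.0008 -0.0011]
0.16667317846195218
37.93445855539235
sieve -0.001 -0.0948
funnel 0.0008 0.0032
tall 0.1022 0.0006
short 0.0025 0.095
rest 0.0014213556107451205 0.002232447506114397
side tall 0.1131 0.0077
side short 0.0064 0.0975
side funnel 0.0012 0.0033
side sieve 0.0014 -0.0947
```

```bash
python3 -c "
from workcell import robot
print(robot.job_done())"
```

```text
the job is handed in; nothing more can be done
None
```

The turntable is set out as asked, and I handed the job in at about 25 s of the 106 s allowed. `job_done()` gives no verdict, so the checks below are my own.

The rest went down first, then the funnel on it, then the tall bottle and the clear short bottle. I left the coloured look-alikes alone and didn't touch the sieve. At the end the gripper was about 28 cm up, clear of everything.

Positions in the turntable frame, from the last wrist picture:

| Thing | x (mm) | y (mm) | Needed |
|---|---|---|---|
| Rest | 1 | 2 | within 15 mm of centre |
| Funnel | 1 | 3 | within 15 mm of the rest (1 mm off it) |
| Tall bottle | 102 | 1 | x 75 to 130, y within 15 |
| Short bottle | 3 | 95 | y 50 to 130, x within 15 |
| Sieve | -1 | -95 | y -115 to -85, x within 15 |

- **Rest angle:** it was about 1 to 2 degrees off the tab line. The rest was measured just after placing; the tab line came from that and the last picture.
- **Uprightness:** both bottles and the funnel look upright in the last side picture.
- **Disagreement:** the side camera put the tall bottle at x 113, y 8 mm and the short bottle at x 6, y 98 mm. That differs from the wrist by up to 11 mm, probably because I read the lids' pixels roughly. Both readings are within the limits, and the two cameras agree within 3 mm on the funnel and sieve.

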